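# Latch the pink cassette's tray under the reader

### The arm

A 7-joint arm with a two-finger parallel gripper is mounted at the origin on the work surface. World frame = base frame: x ahead of the robot, y to its left, z up, the work surface at z = 0. Lengths are in m, angles in rad, forces in N, time in s.
With the tool pointing down it reaches from about 0.425 to 0.925 m from the base axis. Payload 6.8 kg.
Tool frame: the origin (TCP) lies on the front face of the gripper's body, between the roots of the fingers; the fingertips stand 73 mm ahead of it and the grasp point (between the pads) lies 54 mm ahead of it (ctrl.hold_point_z is the z of the grasp point in the tool frame, in m); z points along the fingers, y is the direction in which the jaws open and shut (so a half turn about z gives the same grasp; the last joint's range is limited). The gripper opens to 85 mm and grips with 20 to 120 N. Pads are 22 mm wide; open, the fingers measure 114 mm over their backs; the gripper's body (76 mm by 85 mm) begins 54 mm behind the grasp point. The pads swing forward as they close: fully open they stand 13 mm farther back than shut.
Start: joints at [1.138, 0.477, 0.022, 1.555, -0.011, 1.109, -0.083], TCP at [0.215, -0.64, 0.304] pointing down, gripper open.
Joint ranges: [-2.96, 2.96], [-0.34, 2.1], [-1.41, 1.46], [0.24, 2.44], [-1.37, 4.51], [0.17, 1.92], [-2.96, 2.96]. Speed limits (rad/s): [2.39, 2.39, 3.14, 3.14, 3.14, 3.14, 3.14].

### API

Orientations are given as a 3x3 rotation matrix whose columns are the frame's x, y, z axes.
In Python, from cell import ctrl, vision gives the robot as it stands.
- The arm moves only by the tool arm_command, never from a script. Its argument "commands" is a list that holds one entry, the list of rows, each a list of 7 numbers: the finger opening in cm, from 0 to 8.54, then the shift along the tool's x, y, z in cm, then the turn, a rotation vector about the tool's x, y, z in rad. In form: [[[claw, dx, dy, dz, ax, ay, az], ...]]. A call has 1 to 20 rows; each row is the pose to reach, as a shift and turn from the pose commanded when the call began, along the tool's axes at that moment; what a row does not reach only later rows make up. A row lasts 1/12 s, in which the tool goes at most 41.7 mm and 7.16 degrees, less where a joint would pass 70% of its speed; a pose out of reach is approached as far as the arm can. A call with a gripper value outside its range is refused whole. The fingers move at their own pace and stop on an object; "grip_force" is the grip in N (left out, the last holds). Time passes only in rows, so rows that repeat a pose let the fingers close. It gives the time, the measured TCP pose, the force and the opening at its end, in the units of the state.
- ctrl.state(): the state, without advancing time (a new reading comes with each control period).
- vision.camera(name): name is "side" or "top" or "wrist"; returns a dict with "color" (384x512x3 uint8, blue, green, red), "fx", "fy", "cx", "cy" (pixels), "rvec" (rotation vector, rad) and "tvec" (3), from world to camera coordinates, as OpenCV has them. Camera axes: x right, y down, z forward; pixel columns grow to the right and rows downward; lengths in m; the calibration is good to about 2 mm. A picture is of the moment at which its call begins. There is no depth.
- ctrl.finish_job(): hands the job in, once; it reports no verdict.
The state is a dict: "time_s": time; "joints": joint angles; "qd": joint speeds; "effort": joint torques, N m; "tcp_pos": TCP position; "tcp_rot": TCP orientation; "contact_force": force on the tool from outside, world axes, zero at the start; "wrist_torque": the same for the moment, N m; "gripper_width": finger opening in m.
Only numpy, scipy, OpenCV 4.12 (cv2) and the standard library are available. Lean on these libraries where they do the work, as an engineer would, in place of code of your own. Each camera call takes 0.05 s, during which the arm holds its last target. There are 200 camera calls.

### The job

On the cassette reader, push the sprung tray that carries the pink cassette in by its blue tab until its yellow-capped stop pin drops, then let the tray go so that it springs back and latches on the pin, with the cassette under the window. Touch neither cassette, and leave the yellow cassette's tray out and everything around the reader where it stands.

Things in the scene. Friction and masses are not known exactly. Their poses are not given: they have to be found in the camera images.
- reader: two-lane cassette reader fixed to the table, grey base 215 x 200 mm, black window frame (50 mm deep in x, top at 40 mm) across both lanes, white box (top 56 mm) behind. Origin on the table under the frame's middle; +x = push direction (away from the robot, yaw up to 0.4 rad), +y left, z up. Lanes at y = +45 (left) and -45 mm (right); push faces at x = -115 mm when out, -35 mm fully in.
- tab_left (a point): middle of the push face (reader's -x side, towards the robot) of the left tray's upright blue tab; moves with the tray; axes as the reader's. Tab: 44 mm wide (y), 8 mm thick (x, behind this face), from 14 to 85 mm above the table; this point is 65 mm above it. 46 mm gap between the two tabs; free space in front.
- tab_right (a point): middle of the push face (reader's -x side, towards the robot) of the right tray's upright blue tab; moves with the tray; axes as the reader's. Tab: 44 mm wide (y), 8 mm thick (x, behind this face), from 14 to 85 mm above the table; this point is 65 mm above it. 46 mm gap between the two tabs; free space in front.
- tray_left (a joint): left tray (reader's +y side), sprung slide, m: 0 = fully out (start), grows as pushed in along the reader's +x, 0.080 = inner end stop. Past 0.055 its stop pin drops; let go after that, the spring brings it back onto the pin at 0.055 (latched, cassette under the window); let go earlier, back to 0. Pushing on past the drop, or again, does no harm. Spring force 2 N at 0 to 6 N at 0.080.
- tray_right (a joint): right tray (reader's -y side), sprung slide, m: 0 = fully out (start), grows as pushed in along the reader's +x, 0.080 = inner end stop. Past 0.055 its stop pin drops; let go after that, the spring brings it back onto the pin at 0.055 (latched, cassette under the window); let go earlier, back to 0. Pushing on past the drop, or again, does no harm. Spring force 2 N at 0 to 6 N at 0.080.
- pin_left (a joint): left tray's sprung stop pin, m: 0 = up, riding on the tray's bar; 0.007 = dropped behind it. Yellow round cap, 18 mm across, on the left outer edge of the black window frame, top 66 mm above the table when up. Drops by itself, need not be touched.
- pin_right (a joint): right tray's sprung stop pin, m: 0 = up, riding on the tray's bar; 0.007 = dropped behind it. Yellow round cap, 18 mm across, on the right outer edge of the black window frame, top 66 mm above the table when up. Drops by itself, need not be touched.
- pink_cassette_center (a point): centre of the pink tissue cassette, a flat plastic box 28 x 40 x 8 mm (x, y, z) lying loose in the pocket of one of the two trays (which one changes), its centre 55 mm in +x of that tray's push face and 24 mm above the table
- yellow_cassette_center (a point): centre of the yellow tissue cassette, a flat plastic box 28 x 40 x 8 mm (x, y, z) lying loose in the pocket of one of the two trays (which one changes), its centre 55 mm in +x of that tray's push face and 24 mm above the table
- specimen_jar: bystander: small jar with a red lid, 48 mm across, 62 mm high, standing left of the reader; origin at the centre of its underside
- slide_box: bystander: closed blue slide box 95 x 85 x 34 mm, left of the reader; origin at the centre of its underside
- petri_dish: bystander: shallow glass dish, 80 mm across, 16 mm high, right of the reader; origin at the centre of its underside
- marker: bystander: black and white marker pen, 130 mm long, 14 mm thick, lying along its x axis right of the reader; origin under its middle
- amber_bottle: bystander: amber bottle, 54 mm across, 110 mm high, far right; origin at the centre of its underside
- mug: bystander: blue mug, 80 mm across, 90 mm high, far left; origin at the centre of its underside
- pink_cassette: the pink cassette itself; origin at the centre of its underside, 20 mm above the table, axes as the reader's
- yellow_cassette: the yellow cassette itself; origin at the centre of its underside, 20 mm above the table, axes as the reader's

How it is judged:
On the way:
1. the pink cassette's tray is pushed in until its stop pin drops (((y of pink_cassette_center in the frame of reader above 0.02 m and value of joint tray_left above 0.053 m and value of joint pin_left above 0.004 m) or (y of pink_cassette_center in the frame of reader below -0.02 m and value of joint tray_right above 0.053 m and value of joint pin_right above 0.004 m))), for 0.05 s.
At the end, for the whole second after the job is handed in: the tray with the pink cassette rests on its dropped stop pin at mid position (55 mm in, within 3 mm), at rest, and the tray with the yellow cassette is fully out (within 5 mm) with its pin up (((y of pink_cassette_center in the frame of reader above 0.02 m and value of joint tray_left between 0.052 and 0.058 m and value of joint pin_left above 0.004 m and velocity of joint tray_left between -0.005 and 0.005 m/s and value of joint tray_right below 0.005 m and value of joint pin_right below 0.003 m) or (y of pink_cassette_center in the frame of reader below -0.02 m and value of joint tray_right between 0.052 and 0.058 m and value of joint pin_right above 0.004 m and velocity of joint tray_right between -0.005 and 0.005 m/s and value of joint tray_left below 0.005 m and value of joint pin_left below 0.003 m)) and linear speed of pink_cassette below 0.02 m/s); the robot touches nothing.
It fails at once if the tray with the yellow cassette is pushed in (over 10 mm) ((y of pink_cassette_center in the frame of reader above 0.02 m and value of joint tray_right above 0.01 m) or (y of pink_cassette_center in the frame of reader below -0.02 m and value of joint tray_left above 0.01 m)).
It fails at once if a cassette is touched by the robot (over 1 N) (contact force between any of the fingers, the arm and pink_cassette above 1 N or contact force between any of the fingers, the arm and yellow_cassette above 1 N).
It fails at once if a cassette is lifted out of its pocket (10 mm) (z of any of pink_cassette_center, yellow_cassette_center in the frame of reader above 0.034 m).
It fails at once if something standing around the reader is moved (over 20 mm) (distance of any of specimen_jar, slide_box, petri_dish, marker, amber_bottle, mug from where it was at the start of the episode above 0.02 m).
It also fails if it takes over 32 s, if anything falls off the work surface, if the arm or the gripper's body presses on something with over 40 N, if the wrist force passes 120 N, or if a joint passes its speed limit or range.

## Working session

There is one attempt and no reset: what is moved stays moved. The work goes in short steps, Python scripts to look and compute and a tool call to move; the robot and the scene stay as the last step left them, time stands still between calls to the robot, and variables do not carry over. Pictures are saved under pics/ and viewed, about 8 in all and at most 12, crops included, and the job is handed in when it is done.

Besides the shell and the picture viewer there is one more tool, called after "Request:" as name(argument=value, ...), one argument or row to a line, values as JSON. arm_command: Moves the arm, as the interface text tells. Its arguments: {"type":"object","properties":{"commands":{"type":"array"},"grip_force":{"type":"number"}},"required":["commands"]}

```bash
mkdir -p pics; cat > h.py <<'E'
import numpy as np, cv2
from cell import ctrl, vision
def ray(c,u,v,z):
    R=cv2.Rodrigues(np.array(c["rvec"],float))[0]; t=np.array(c["tvec"],float).ravel()
    o=-R.T@t; d=R.T@np.array([(u-c["cx"])/c["fx"],(v-c["cy"])/c["fy"],1])
    return o+d*(z-o[2])/d[2]
def proj(c,p):
    R=cv2.Rodrigues(np.array(c["rvec"],float))[0]; q=R@np.array(p)+np.array(c["tvec"],float).ravel()
    return c["fx"]*q[0]/q[2]+c["cx"],c["fy"]*q[1]/q[2]+c["cy"]
E
python3 - <<'E'
from h import *
import pickle
cs={n:vision.camera(n) for n in("top","side")}
pickle.dump(cs,open("c.pkl","wb"))
for n in cs: cv2.imwrite(f"pics/{n}0.png",cs[n]["color"])
s=ctrl.state();print(s["time_s"],s["tcp_pos"],np.round(s["tcp_rot"],3),s["gripper_width"])
E
```

```text
0.1 [ 0.21524395 -0.63931709  0.30302841] [[ 0.948  0.319 -0.001]
 [ 0.319 -0.948  0.002]
 [-0.    -0.002 -1.   ]] 0.0850169046603358
```

View pics/top0.png

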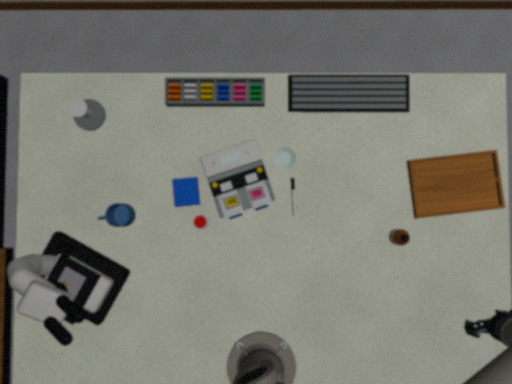

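View pics/side0.png

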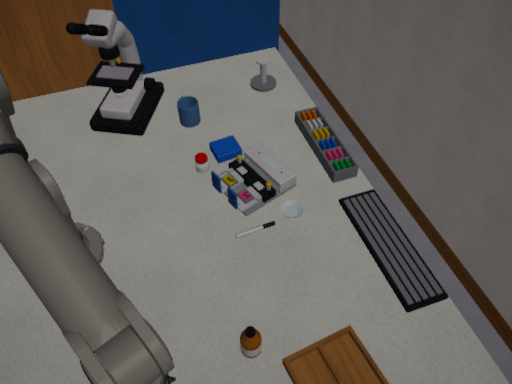

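The pink cassette is in the right tray: top view about (258,193), yellow about (232,202). The tabs are blue strips near (235,213) and (263,206), and the pin caps are near (215,185) and (260,170).

```bash
python3 - <<'E'
from h import *
import pickle
cs=pickle.load(open("c.pkl","rb"))
for n in cs:
    c=cs[n]; R=cv2.Rodrigues(np.array(c["rvec"],float))[0]; print(n,"cam",-R.T@np.array(c["tvec"]).ravel(),c["fx"])
    hsv=cv2.cvtColor(c["color"],cv2.COLOR_BGR2HSV)
    x0,x1,y0,y1=(195,280,130,225) if n=="top" else (200,300,140,215)
    for nm,lo,hi,z in (("blue",(100,90,50),(130,255,255),.085),("yel",(20,120,100),(35,255,255),.066),("pink",(145,70,100),(178,255,255),.028)):
        m=np.zeros(hsv.shape[:2],np.uint8); m[y0:y1,x0:x1]=cv2.inRange(hsv,lo,hi)[y0:y1,x0:x1]
        k,l,st,ce=cv2.connectedComponentsWithStats(m)
        for i in range(1,k):
            if st[i,4]>4: print(nm,st[i],ce[i].round(1),ray(c,*ce[i],z).round(4))
a=cs["top"]["color"][130:230,190:300]; b=cs["side"]["color"][135:220,200:310]
a=cv2.resize(a,(550,500),interpolation=cv2.INTER_CUBIC);cv2.imwrite("pics/a.png",a)
E
```

```text
top cam [0.50975905 0.01104618 1.70769636] 495.3128042569493
blue [195 177   5  28  93] [196.3 191.9] [0.5857 0.2112 0.085 ]
blue [257 206   9   3   9] [261. 207.] [ 0.537  -0.0015  0.085 ]
blue [231 215   8   3   8] [234.5 215.9] [0.5076 0.0852 0.085 ]
yel [257 167   5   5  21] [259.2 169.1] [0.6631 0.0047 0.066 ]
yel [212 182   5   5  19] [214.2 184.4] [0.6119 0.154  0.066 ]
yel [225 197  13  10  88] [231.  201.6] [0.5548 0.098  0.066 ]
pink [250 188  14  11 108] [256.2 193.1] [0.585  0.0146 0.028 ]
side cam [ 0.30633158 -0.91331633  1.16417201] 458.5314513927134
blue [210 140  32  23 552] [225.  149.5] [0.5707 0.1862 0.085 ]
blue [212 171   9  22 111] [216.1 181.6] [0.5015 0.055  0.085 ]
blue [228 187  10  22 129] [232.2 197.2] [ 0.5301 -0.0245  0.085 ]
yel [237 155   5   5  18] [239.2 156.7] [0.6103 0.1551 0.066 ]
yel [223 174  13  11  54] [228.7 179.1] [0.5464 0.0685 0.066 ]
yel [267 182   5   5  21] [268.8 183.9] [0.6617 0.0048 0.066 ]
pink [239 190  14  12  72] [245.  195.3] [0.5835 0.0163 0.028 ]
```

View pics/a.png

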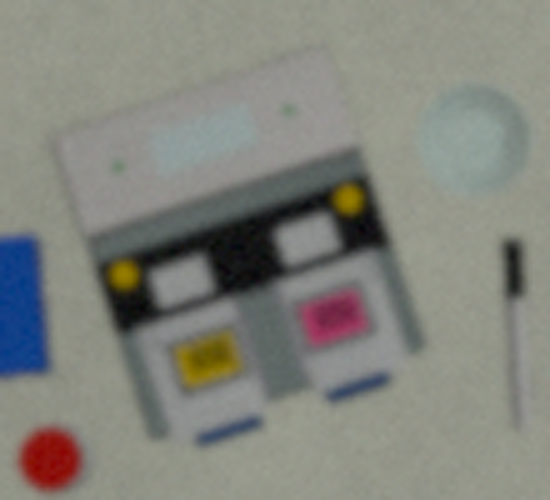

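Measured yaw is about 0.326 rad, and the tool x axis already lies along the reader's x. The right tab's face is at about (0.533, -0.002). I'll move to a hover in front of it, with the fingers closed.

Request:
arm_command(
  commands=[
    [[0, 44.5, -50, 2, 0, 0, 0], [0, 44.5, -50, 2, 0, 0, 0], [0, 44.5, -50, 2, 0, 0, 0], [0, 44.5, -50, 2, 0, 0, 0], [0, 44.5, -50, 2, 0, 0, 0], [0, 44.5, -50, 2, 0, 0, 0], [0, 44.5, -50, 2, 0, 0, 0], [0, 44.5, -50, 2, 0, 0, 0], [0, 44.5, -50, 2, 0, 0, 0], [0, 44.5, -50, 2, 0, 0, 0], [0, 44.5, -50, 2, 0, 0, 0], [0, 44.5, -50, 2, 0, 0, 0], [0, 44.5, -50, 2, 0, 0, 0], [0, 44.5, -50, 2, 0, 0, 0], [0, 44.5, -50, 2, 0, 0, 0], [0, 44.5, -50, 2, 0, 0, 0], [0, 44.5, -50, 2, 0, 0, 0], [0, 44.5, -50, 2, 0, 0, 0], [0, 44.5, -50, 2, 0, 0, 0], [0, 44.5, -50, 2, 0, 0, 0]],
  ],
  grip_force=20,
)

```text
time_s: 1.77
tcp_pos: [0.477, -0.0254, 0.2836]
tcp_rot: [[0.948, 0.317, -0.001], [0.317, -0.948, -0.001], [-0.001, 0.0, -1.0]]
contact_force: [0.1, -0.3, 0.0]
gripper_width: 0.0001
```

```bash
python3 - <<'E'
from h import *
s=ctrl.state();print(s["time_s"],s["tcp_pos"],np.round(s["tcp_rot"],3),s["gripper_width"])
c=vision.camera("wrist");im=c["color"]
cv2.imwrite("pics/w1.png",im)
R=s["tcp_rot"];d=np.array([.533,-.002,.121])-s["tcp_pos"];print("tab in tool axes",np.array(R).T@d)
for p in ((.533,-.002,.085),): print(proj(c,p))
hsv=cv2.cvtColor(im,cv2.COLOR_BGR2HSV);m=cv2.inRange(hsv,(100,90,50),(130,255,255))
k,l,st,ce=cv2.connectedComponentsWithStats(m)
for i in range(1,k):
    if st[i,4]>80: print(st[i],ce[i],ray(c,*ce[i],.085))
E
```

```text
1.7667 [ 0.47698253 -0.0254327   0.28358832] [[ 0.948  0.317 -0.001]
 [ 0.317 -0.948 -0.001]
 [-0.001  0.    -1.   ]] 9.13520177126184e-05
tab in tool axes [ 0.06074845 -0.00452357  0.16251515]
(np.float64(246.83246958011475), np.float64(111.89748460180667))
[  0   0  41  17 504] [22.44047619  6.0218254 ] [0.55213261 0.1729449  0.085     ]
[104 100  74  10 653] [138.85145482 104.0229709 ] [0.51226272 0.07887114 0.085     ]
[220 100  55   9 490] [246.94693878 103.99183673] [ 5.38658260e-01 -2.45425255e-04  8.50000000e-02]
```

View pics/w1.png

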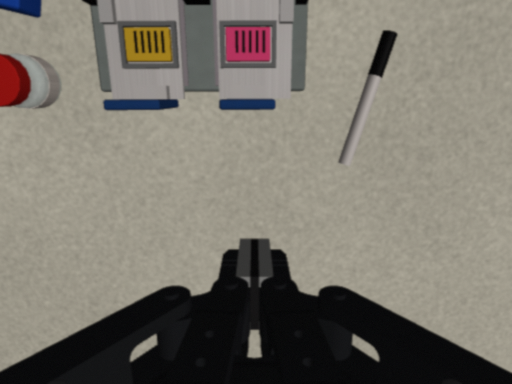

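The wrist view shows the right tab at columns 220–275, row about 105, with the pink cassette behind it at (248,43). The tool is about 4 mm off laterally. Next: correct that, descend in front of the tab, and start pushing.

Request:
arm_command(
  commands=[
    [[0, 2, -0.45, 4, 0, 0, 0], [0, 2, -0.45, 8, 0, 0, 0], [0, 2, -0.45, 12, 0, 0, 0], [0, 2, -0.45, 15, 0, 0, 0], [0, 2, -0.45, 16.2, 0, 0, 0], [0, 2, -0.45, 16.2, 0, 0, 0], [0, 3, -0.45, 16.2, 0, 0, 0], [0, 4, -0.45, 16.2, 0, 0, 0], [0, 4.5, -0.45, 16.2, 0, 0, 0], [0, 5, -0.45, 16.2, 0, 0, 0], [0, 5.5, -0.45, 16.2, 0, 0, 0], [0, 6, -0.45, 16.2, 0, 0, 0], [0, 6.5, -0.45, 16.2, 0, 0, 0], [0, 7, -0.45, 16.2, 0, 0, 0], [0, 7, -0.45, 16.2, 0, 0, 0], [0, 7, -0.45, 16.2, 0, 0, 0]],
  ],
)

```text
time_s: 3.15
tcp_pos: [0.5429, 0.0028, 0.1219]
tcp_rot: [[0.948, 0.319, 0.001], [0.319, -0.948, 0.0], [0.001, 0.0, -1.0]]
contact_force: [-1.7, -0.6, 1.2]
gripper_width: 0.0003
```

```bash
python3 - <<'E'
from h import *
s=ctrl.state();print(s["time_s"],s["tcp_pos"],s["contact_force"])
c=vision.camera("side");im=c["color"]
w=vision.camera("wrist")["color"]
a=cv2.resize(im[130:230,190:300],(440,400),interpolation=cv2.INTER_CUBIC);w=cv2.resize(w,None,fx=.65,fy=.65)
o=np.zeros((400,440+w.shape[1],3),np.uint8);o[:,:440]=a;o[:w.shape[0],440:]=w
cv2.imwrite("pics/s2.png",o)
E
```

```text
3.15 [0.54290059 0.00276002 0.12186682] [-1.70139051 -0.61186111  1.1743336 ]
```

View pics/s2.png

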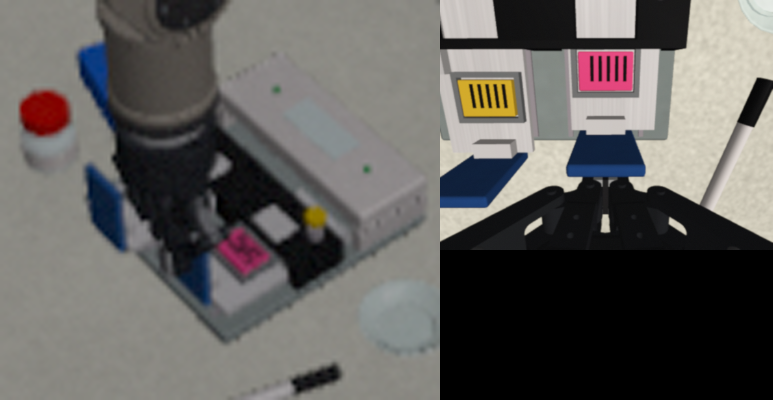

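The fingers are centred on the right tab, the tray is about 20 mm in, and the pin is still up. I'll push 46 mm further.

Request:
arm_command(
  commands=[
    [[0, 0.5, 0, 0, 0, 0, 0], [0, 1, 0, 0, 0, 0, 0], [0, 1.5, 0, 0, 0, 0, 0], [0, 2, 0, 0, 0, 0, 0], [0, 2.5, 0, 0, 0, 0, 0], [0, 3, 0, 0, 0, 0, 0], [0, 3.5, 0, 0, 0, 0, 0], [0, 4, 0, 0, 0, 0, 0], [0, 4.3, 0, 0, 0, 0, 0], [0, 4.6, 0, 0, 0, 0, 0], [0, 4.6, 0, 0, 0, 0, 0], [0, 4.6, 0, 0, 0, 0, 0], [0, 4.6, 0, 0, 0, 0, 0]],
  ],
)

```text
time_s: 4.33
tcp_pos: [0.5857, 0.0172, 0.1217]
tcp_rot: [[0.948, 0.319, -0.001], [0.319, -0.948, -0.0], [-0.001, -0.0, -1.0]]
contact_force: [-4.2, -2.6, 2.6]
gripper_width: -0.0001
```

```bash
python3 - <<'E'
from h import *
s=ctrl.state();print(s["time_s"],s["tcp_pos"],s["contact_force"])
c=vision.camera("side");im=c["color"]
w=vision.camera("wrist")["color"]
a=cv2.resize(im[130:230,190:300],(440,400),interpolation=cv2.INTER_CUBIC);w=cv2.resize(w,None,fx=.65,fy=.65)
o=np.zeros((400,440+w.shape[1],3),np.uint8);o[:,:440]=a;o[:w.shape[0],440:]=w
cv2.imwrite("pics/s3.png",o)
hsv=cv2.cvtColor(im,cv2.COLOR_BGR2HSV)
m=cv2.inRange(hsv,(20,120,100),(35,255,255))
k,l,st,ce=cv2.connectedComponentsWithStats(m)
for i in range(1,k):
    if st[i,4]>8: print(st[i],ce[i])
for z in(.066,.059):print(proj(c,[.6617,.0048,z]))
E
```

```text
4.3333 [0.58569772 0.01724484 0.12172431] [-4.17827512 -2.63981474  2.61901045]
[324 127   6  10  24] [326.58333333 131.33333333]
[319 128   6  10  23] [321.56521739 132.69565217]
[313 130   7  10  26] [316.46153846 134.34615385]
[223 174  13  11  58] [228.82758621 179.13793103]
[266 183   6   5  19] [268.47368421 185.15789474]
(np.float64(268.82487943064893), np.float64(183.85997091534276))
(np.float64(268.8009519506003), np.float64(185.3087061944523))
```

View pics/s3.png

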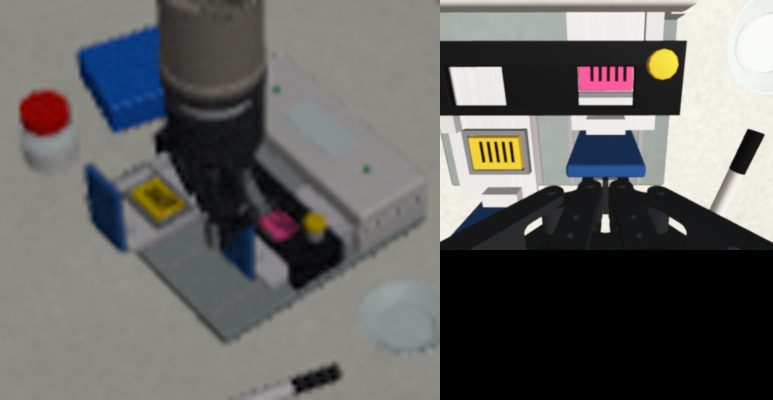

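The cap has moved down 1.3 px in the side view; a full 7 mm drop would be about 1.45 px, so the pin has dropped. I'll push 5 mm more as margin, then back off gently and lift clear.

Request:
arm_command(
  commands=[
    [[0, 0.5, 0, 0, 0, 0, 0], [0, 0.5, 0, 0, 0, 0, 0], [0, 0.5, 0, 0, 0, 0, 0], [0, 0, 0, 0, 0, 0, 0], [0, -0.5, 0, 0, 0, 0, 0], [0, -1, 0, 0, 0, 0, 0], [0, -1.5, 0, 0, 0, 0, 0], [0, -2.5, 0, 0, 0, 0, 0], [0, -4, 0, 0, 0, 0, 0], [0, -7, 0, 0, 0, 0, 0], [0, -9, 0, 0, 0, 0, 0], [0, -9, 0, -4, 0, 0, 0], [0, -9, 0, -8, 0, 0, 0], [0, -9, 0, -12, 0, 0, 0], [0, -9, 0, -15, 0, 0, 0], [0, -9, 0, -15, 0, 0, 0], [0, -9, 0, -15, 0, 0, 0], [0, -9, 0, -15, 0, 0, 0]],
  ],
)

```text
time_s: 5.93
tcp_pos: [0.5004, -0.0113, 0.2716]
tcp_rot: [[0.948, 0.319, 0.001], [0.319, -0.948, -0.0], [0.001, 0.0, -1.0]]
contact_force: [0.2, 1.1, -0.3]
gripper_width: -0.0
```

```bash
python3 - <<'E'
from h import *
s=ctrl.state();print(s["time_s"],s["tcp_pos"],s["contact_force"])
c=vision.camera("side");im=c["color"]
W=vision.camera("wrist");w=W["color"]
a=cv2.resize(im[130:230,190:300],(440,400),interpolation=cv2.INTER_CUBIC)
v=cv2.resize(w,None,fx=.65,fy=.65)
o=np.zeros((400,440+v.shape[1],3),np.uint8);o[:,:440]=a;o[:v.shape[0],440:]=v
cv2.imwrite("pics/s4.png",o)
hsv=cv2.cvtColor(w,cv2.COLOR_BGR2HSV);m=cv2.inRange(hsv,(100,90,50),(130,255,255))
k,l,st,ce=cv2.connectedComponentsWithStats(m)
for i in range(1,k):
    if st[i,4]>80:
        p=ray(W,*ce[i],.085);d=p[:2]-[.5387,-.0002];print(st[i],p,"travel",d@[.948,.319])
hsv=cv2.cvtColor(im,cv2.COLOR_BGR2HSV)
m=cv2.inRange(hsv,(20,120,100),(35,255,255))
k,l,st,ce=cv2.connectedComponentsWithStats(m)
for i in range(1,k):
    if st[i,4]>8 and ce[i][0]<300: print(st[i],ce[i])
E
```

```text
5.9333 [ 0.50040477 -0.01126737  0.2716019 ] [ 0.20548862  1.06388418 -0.34071566]
[   0    0   46   45 1817] [0.5660755  0.17762399 0.085     ] travel 0.08267782853599827
[226  58  60  12 652] [0.5904995  0.01718358 0.085     ] travel 0.054651289888774185
[110 129  73  16 696] [0.51342905 0.07910642 0.085     ] travel 0.0013418897351131795
[237 155   5   5  18] [239.16666667 156.72222222]
[223 174  13  11  59] [228.96610169 179.18644068]
[266 183   6   5  21] [268.42857143 185.14285714]
```

View pics/s4.png

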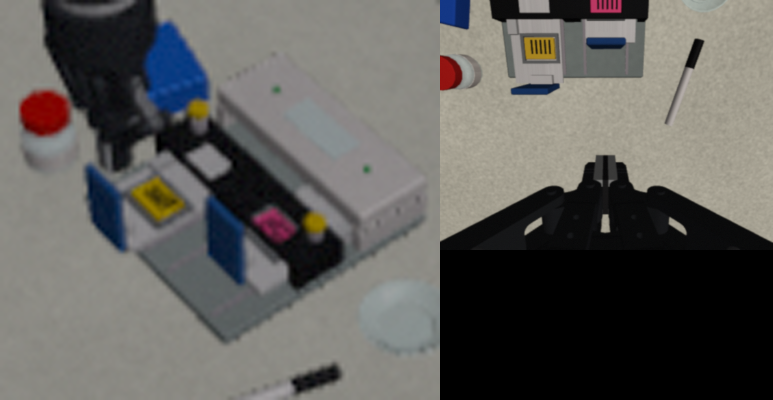

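The tray is latched at about 54.7 mm with its pin down. The yellow tray is out with its pin up, and the arm is clear.

```bash
python3 -c "
from cell import ctrl
print(ctrl.finish_job())"
```

```text
the job is handed in; nothing more can be done
None
```

I pushed the right tray, which carries the pink cassette, in by its blue tab with the closed fingertips. Once its pin dropped I let it spring back onto the pin, lifted the arm clear and handed the job in at about 6 s; no verdict was reported.

Last checks:
- **Pink tray:** it sits 54.7 mm in by the wrist camera, with the cassette under the window. Its pin cap is about 1.25 px lower in the side view, against about 1.45 px expected for the full 7 mm drop.
- **Yellow tray:** it is still out and its pin cap has not moved. Its tab's measured shift was within camera error.
- **Surroundings:** the jar, dish, box and marker look unmoved in the pictures. I did not re-check the mug and bottle, but the arm stayed well above the bottle and did not go near the mug.
- **Forces:** the push readings were about 2 N and 6 N. After release, with the arm clear, the sensor still read about 1 N, which I take to be noise.

No check failed or disagreed.

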